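# Unlock the tip box on its counter bracket and hold the key turned

## Robot

A 6-joint arm with a two-finger parallel gripper is mounted at the origin on a cart in front of the work surface, level with it; the furniture and walls round the work are solid. World frame = base frame: x ahead of the robot, y to its left, z up, the work surface at z = 0. Lengths are in mm, angles in rad, forces in N, time in s.
With the tool pointing down it reaches from about 275 to 1000 mm from the base axis. Payload 8.4 kg.
Tool frame: the origin (TCP) lies between the finger pads; the fingertips stand 22 mm ahead of it and the grasp point (between the pads) lies 3 mm ahead of it (r.nose_length is the z of the fingertips in the tool frame, in mm); z points along the fingers, y is the line along which they close (so a half turn about z gives the same grasp; the last joint's range is limited). The gripper opens to 85 mm and grips with 20 to 120 N. Pads are 22 mm wide; open, the fingers measure 114 mm over their backs; the gripper's body (76 mm by 85 mm) begins 54 mm behind the grasp point. The pads swing forward as they close: fully open they stand 13 mm farther back than shut.
Start: joints at [1.215, 0.353, 1.633, -0, 1.155, -0.002], TCP at [216.539, 586.292, 253.281] pointing down, gripper open.
Joint ranges: [-2.63, 2.63], [-0.92, 2.1], [0.06, 2.66], [-1.3, 4.44], [0, 2.69], [-3.02, 3.02]. Speed limits (rad/s): [2.22, 2.22, 2.79, 3.14, 3.14, 3.14].

## Interface

Orientations are given as [roll, pitch, yaw] about the fixed x, y, z axes, in that order (R = Rz(yaw) Ry(pitch) Rx(roll)).
In Python, from rig import r, cams gives the robot as it stands.
- The arm moves only by the shell command python3 -m handwheel 'ROWS' [FORCE]. ROWS is rows parted by semicolons, their numbers by spaces, 1 to 5 of them, each of 7 numbers: a rotation vector rx, ry, rz in rad, then dx, dy, dz in mm, then the opening from 0.0 (shut) to 1.0 (fully open); each row shifts and turns the commanded pose from where the row before left it, along the tool's axes as they then stand; what a row does not reach is not made up. A row lasts 1/12 s, in which the tool goes at most 41.7 mm and 0.125 rad, less where a joint would pass 70% of its speed; a pose out of reach is approached as far as the arm can. The fingers move at their own pace and stop on an object; FORCE is the grip in N (left out, the last holds). Time passes only in rows, so rows that do not move let the fingers close. It prints the time, the measured TCP pose, the force, the opening and the grip force at its end.
- r.sense(): the state, without advancing time (a new reading comes with each control period).
- cams.grab_frame(name): name is "scene" or "side" or "wrist"; returns the picture (420x560x3 uint8, red, green, blue); there is no depth.
- cams.camera_params(name): a dict with "fx", "fy", "cx", "cy" (pixels), "rvec" (rotation vector, rad) and "tvec" (3), from world to camera coordinates, as OpenCV has them. Camera axes: x right, y down, z forward; pixel columns grow to the right and rows downward; lengths in mm; the calibration is good to about 2 mm. A picture is of the moment at which its call begins: read the wrist's pose just before it. camera_params takes no time and is no camera call; for the wrist camera it gives the pose at the moment of the call.
- r.sign_off(): hands the job in; it is judged then, once.
The state is a dict: "clock": time; "qpos": joint angles; "qvel": joint speeds; "joint_efforts": joint torques, N m; "eef_pos": TCP position; "tcp_rot": TCP orientation; "contact_force": force on the tool from outside, world axes, zero at the start; "wrist_torque": the same for the moment, N m; "opening": opening from 0.0 (shut) to 1.0 (fully open); "grasp_force": force on a finger pad.
Only numpy, scipy, OpenCV 4.12 (cv2) and the standard library are available. Lean on these libraries where they do the work, as an engineer would, in place of code of your own. Each camera call takes 0.05 s, during which the arm holds its last target. There are 200 camera calls.

## Task

We are emptying the tip box: stand the locked grey steel box down in the narrow raised tray of its counter bracket, so that it cannot turn with the key, and let go of it. Then take the black-headed key out of the oak block, work it straight down into the brass lock without forcing it until it is fully home - the tumblers are sticky and want a little twisting to and fro - and turn it a quarter clockwise. The lock springs back, so finish still gripping the key and holding it turned, while I see to the lid; leave the other things on the counter where they are.

Things in the scene. Friction and masses are not known exactly. Their poses are not given: they have to be found in the camera images.
- tip_box: Loose grey steel tip box, 56 (x) x 100 (y) x 70 mm (z), 0.5 to 0.8 kg, upright on the worktop at first. Origin: centre of its underside. Grip it across its 56 mm width (along its x), fingertips at least 20 mm above its underside. On the lid: brass lock at y = +22 mm, coin slot at y = -22 mm. Fits the bracket either way round.
- lock_mouth (a point): Centre of the brass lock's mouth, on the lock's axis, 74 mm above the box's underside (4 mm proud of the lid); axes as the box's. Round funnel 24 mm across, narrowing to 17.8 mm in 4 mm. The keyway of the locked lock runs along the box's y and takes the key either way round.
- lock_plug (a joint): Turn of the lock's plug, rad: 0 locked (spring-held), grows clockwise seen from above, stop at 1.50. A spring (0.04 to 0.08 N m) turns it back when the key is let go. The key has about 0.14 rad of play in it. Turning draws the small brass bolt in the window on the box's front.
- bracket: Fixed dark steel counter bracket: foot plate, narrow post and on top a shallow tray, its floor 52 mm above the worktop. Inside the tray 59 (x) x 103 mm (y) at the floor; lips 11 mm high that flare outward by 17 degrees. Origin: centre of the foot's underside; x across the tray, y along it.
- bracket_seat (a point): Centre of the tray's floor, 52 mm above the worktop; axes as the bracket's. The box's underside rests here, its long side along the tray's y.
- key: Loose double-bitted steel key, 72 mm long, standing upright in the oak block, bit down. Origin: centre of the bit's lower end; z points up along the stem to the head. Bit 4.3 (x) x 16 (y) x 9 mm (z), round stem 4.5 mm thick, black moulded head 10 (x) x 26 (y) x 24 mm (z), its centre 60 mm above the origin. Pinch the head across its 10 mm thickness (along x).
- key_block: Fixed oak block 36 (x) x 56 (y) x 30 mm (z) with a slot-shaped pocket 6 x 18.4 mm, 22 mm deep, along its y, in which the key stands. Origin: centre of its underside.
- stamp: Bystander: date stamp with turned handle, 26 x 40 x 59 mm. Leave alone.
- bar: Bystander: wrapped chocolate bar lying flat, 36 x 95 x 9 mm. Leave alone.
- gift: Bystander: small gift box with a ribbon bow, 67 x 67 x 54 mm. Leave alone.
- lock_tumblers (a point): On the lock's axis, 9 mm below the mouth: top of the first of two sticky discs, slots 19 x 6.6 mm; the second's top is 6 mm lower. Their slots stand 23 to 28 degrees out of line, one to each side (not told which). A straight push stops on them; pressed lightly (3 to 12 N) and twisted slowly to and fro by up to 30 degrees, the key drops through each.
- lock_floor (a point): On the lock's axis, 33 mm below the mouth: floor of the spring-loaded plug (its slot, 19 x 6.6 mm, starts 21 mm below the mouth and lies along the box's y). The key's lower end stands here when it is fully home; it cannot turn before its last 4 mm. All turning takes under 0.2 N m.

How it is judged (in metres and radians):
On the way, in this order (a step that is already met when the one before it is completed fails the run):
1. The box stands in the bracket's tray, released, the key not yet in its lock (horizontal distance between tip_box and bracket_seat below 0.006 m and distance between tip_box and bracket_seat below 0.008 m and angle between tip_box's own z axis and vertical below 0.06 rad and angle between the y axis of tip_box and the y axis of bracket, either way round below 0.12 rad and contact force between the fingers and tip_box below 0.2 N and distance between key and lock_mouth above 0.06 m), for 0.2 s.
2. The key is fully home in the lock, not yet turned (z of key in the frame of lock_mouth below -0.03 m and horizontal distance between key and lock_mouth below 0.005 m and value of joint lock_plug below 0.6 rad), for 0.1 s.
At the end, for the whole second after the job is handed in: Box level in the tray (within 7 mm, tilt < 0.07 rad, long side along it), carried by the bracket, untouched by the fingers; key home (end 29 mm or more below the lock's mouth, within 5 mm of its axis, tilt < 0.2 rad); plug turned past 1.2 rad; fingers still grip the key (> 2 N) (value of joint lock_plug above 1.2 rad and z of key in the frame of lock_mouth below -0.029 m and horizontal distance between key and lock_mouth below 0.005 m and angle between key's own z axis and vertical below 0.2 rad and contact force between the fingers and key above 2 N and contact force between the fingers and tip_box below 0.5 N and contact force between bracket and tip_box above 1 N and horizontal distance between tip_box and bracket_seat below 0.007 m and distance between tip_box and bracket_seat below 0.009 m and angle between tip_box's own z axis and vertical below 0.07 rad and angle between the y axis of tip_box and the y axis of bracket, either way round below 0.13 rad and linear speed of tip_box below 0.02 m/s); the arm keeps its last pose, push and grip.
It fails at once if A bystander (stamp, chocolate bar, gift box) is moved by more than 30 mm (distance of any of stamp, bar, gift from where it was at the start of the episode above 0.03 m).
It fails at once if The box is tipped over (beyond 0.6 rad) (angle between tip_box's own z axis and vertical above 0.6 rad).
It fails at once if The key is forced: pressed on the box or lock with more than 60 N (all contacts added up) (contact force between key and tip_box above 60 N).
It also fails if it takes over 72 s, if anything falls off the work surface, if the arm or the gripper's body presses on something with over 40 N, if the wrist force passes 120 N, or if a joint passes its speed limit or range.

## Working session

There is one attempt and no reset: what is moved stays moved. The work goes in short steps, Python scripts to look and compute and a shell command to move; the robot and the scene stay as the last step left them, time stands still between calls to the robot, and variables do not carry over. Pictures are saved under pics/ and viewed, at most 10 in all, crops included, and the job is handed in when it is done.

```bash
ls; mkdir -p pics
python3 - <<'E'
from rig import r,cams
import cv2
print(r.sense())
for n in("scene","side"):
    cv2.imwrite(f"pics/{n}0.png",cv2.resize(cams.grab_frame(n)[:,:,::-1],(800,600),interpolation=cv2.INTER_CUBIC)); print(cams.camera_params(n))
E
```

```text
pics
{'clock': 0.0, 'qpos': array([ 1.21461311e+00,  3.53649558e-01,  1.63412923e+00,  8.32560195e-06,
        1.15522156e+00, -2.38751859e-03]), 'qvel': array([-0.00024102, -0.00018089, -0.00132748, -0.00044018,  0.00082467,
        0.00151826]), 'joint_efforts': array([ 8.75070582e-04, -6.05255055e+01, -3.42059577e+01,  1.97150016e-04,
        9.34003067e-03, -3.19505011e-05]), 'eef_pos': array([216.37162041, 585.87227119, 252.56288934]), 'tcp_rot': array([-3.14018498e+00, -1.09730866e-05,  2.78779358e+00]), 'contact_force': array([-0.21897696,  1.28872912,  0.37689442]), 'wrist_torque': array([ 0.02307103,  0.03857172, -0.04660941]), 'grasp_force': 0.0, 'opening': 0.9948605925667563}
{'fx': 518.4519531057481, 'fy': 518.4519531057481, 'cx': 277.7180493786346, 'cy': 206.00842365115895, 'rvec': array([ 1.89168884, -0.79583701,  0.48915594]), 'tvec': array([-352.04089175,  220.43827754, 1571.01679225])}
{'fx': 486.1803017048816, 'fy': 486.1803017048816, 'cx': 275.64807471675635, 'cy': 211.17929182053908, 'rvec': array([ 0.03332608,  2.83172519, -1.32237004]), 'tvec': array([ 490.45669696,   61.51106954, 1557.8949111 ])}
```

View pics/scene0.png

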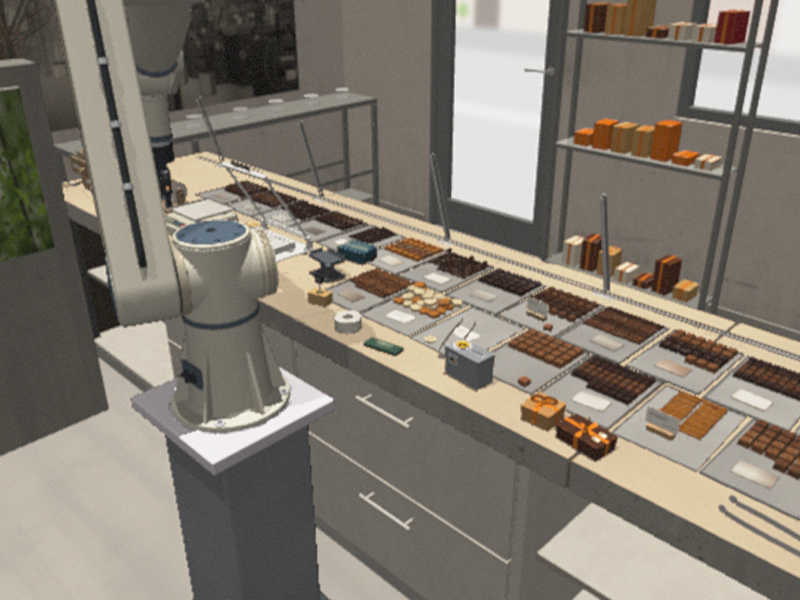

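View pics/side0.png

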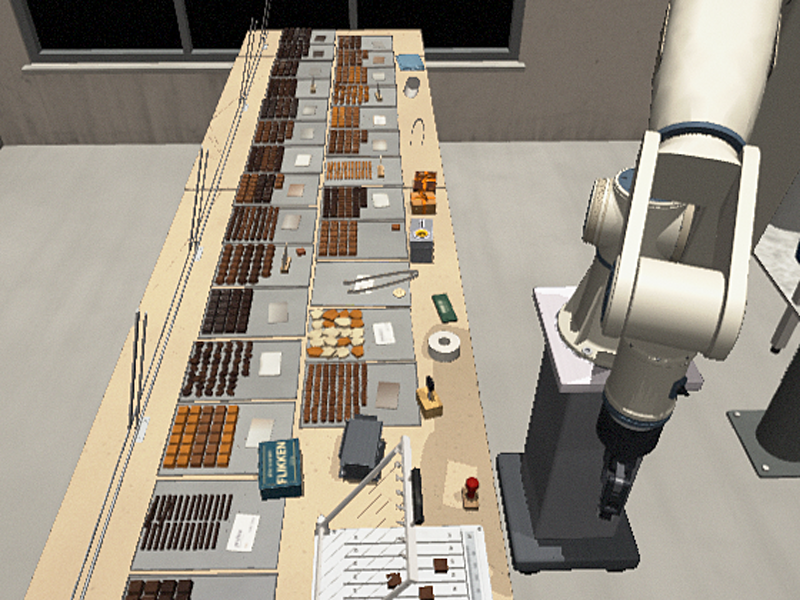

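The grey box is at about (470,362) in the scene view and (421,240) in the side view. The bracket is at (325,262) / (362,447) and the key block at (320,295) / (430,400). I'll enlarge these areas.

```bash
cat > h.py <<'E'
import numpy as np,cv2
from rig import r,cams
from scipy.spatial.transform import Rotation as R
def ray(P,u,v):
    M=R.from_rotvec(P['rvec']).as_matrix(); d=M.T@np.array([(u-P['cx'])/P['fx'],(v-P['cy'])/P['fy'],1]); return -M.T@P['tvec'],d
def onz(P,u,v,z):
    c,d=ray(P,u,v); return c+d*(z-c[2])/d[2]
def tri(obs):
    A=np.zeros((3,3));b=np.zeros(3)
    for P,u,v in obs:
        c,d=ray(P,u,v); d/=np.linalg.norm(d); Q=np.eye(3)-np.outer(d,d); A+=Q;b+=Q@c
    return np.linalg.solve(A,b)
def proj(P,X):
    return cv2.projectPoints(np.float64(X).reshape(-1,1,3),P['rvec'],P['tvec'],np.array([[P['fx'],0,P['cx']],[0,P['fy'],P['cy']],[0,0,1]]),None)[0][:,0]
def go(x,y,z,yaw):
    """tool-frame translation and rotation to reach a tool-down pose"""
    s=r.sense(); T=R.from_euler('xyz',s['tcp_rot']); G=R.from_euler('xyz',[np.pi,0,yaw])
    d=T.inv().apply(np.array([x,y,z])-s['eef_pos']); rv=(T.inv()*G).as_rotvec()
    print('d',d.round(1),'rv',rv.round(3),'now',s['eef_pos'].round(1),s['tcp_rot'].round(3))
E
python3 - <<'E'
from h import *
def crop(im,cx,cy,w=66,h=50,s=6):
    x0,y0=cx-w//2,cy-h//2
    c=cv2.resize(im[y0:y0+h,x0:x0+w],None,fx=s,fy=s,interpolation=cv2.INTER_CUBIC)
    for i in range(0,w):
        if (x0+i)%10==0: cv2.line(c,(i*s+3,0),(i*s+3,4),(0,0,255),1);cv2.putText(c,str(x0+i),(i*s-8,14),0,.32,(0,0,255),1)
    for j in range(0,h):
        if (y0+j)%10==0: cv2.line(c,(0,j*s+3),(4,j*s+3),(0,0,255),1);cv2.putText(c,str(y0+j),(6,j*s+6),0,.32,(0,0,255),1)
    return c
a=cams.grab_frame("scene")[:,:,::-1];b=cams.grab_frame("side")[:,:,::-1]
cv2.imwrite("pics/c0.png",np.vstack([np.hstack([crop(a,329,253),crop(b,295,168)]),np.hstack([crop(a,228,195),crop(b,268,302,)])]))
E
```

```text
(no output)
```

View pics/c0.png

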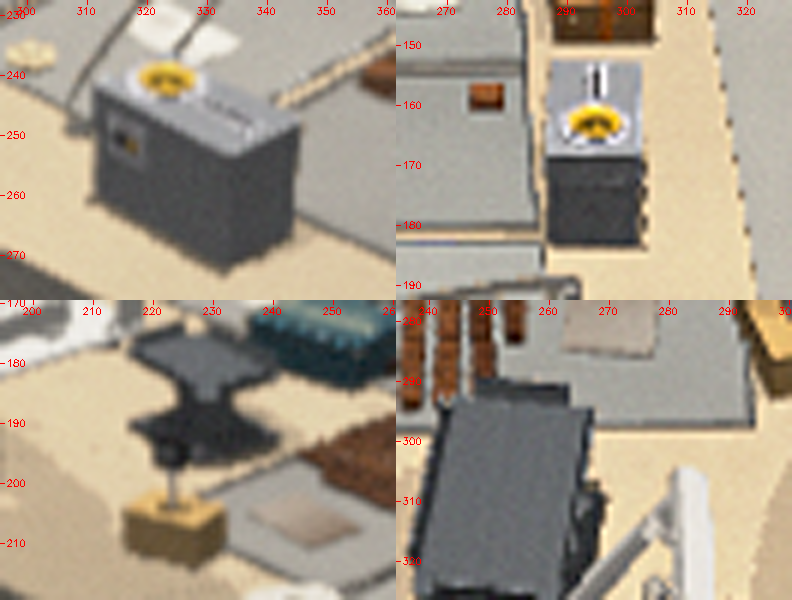

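The crops show the box lid corners in the side view at (287,153.5), (302.5,153), (303,168) and (286.5,168). The lock is at (295,163), nearer the side camera. In the scene view the key head is at (223,195).

Run:
```python
from h import *
S=cams.camera_params("scene");D=cams.camera_params("side");np.set_printoptions(suppress=True,precision=1)
for p in [(287,153.5),(302.5,153),(303,168),(286.5,168),(295,163)]: print('side lid',onz(D,*p,70))
for p in [(311.5,241),(333.5,253.5),(345,248)]: print('scene lid',onz(S,*p,70))
print('lock',tri([(S,323.5,240.5),(D,295,163)]))
for p in [(244,294),(267,295),(253,313),(258,328),(239,325)]: print('side tray',onz(D,*p,63))
for p in [(216.5,178.5),(230,187),(241,181),(228,176)]: print('scene tray',onz(S,*p,63))
print('key',tri([(S,223,195),(D,302,269)]), onz(D,301,282,30))
for p in [(215,204),(226,208.5),(232,204)]: print('block',onz(S,*p,30))
print('bar',onz(D,310,215,9))
print(cams.camera_params("wrist"))
```

```text
side lid [ 440.6 -347.8   70. ]
side lid [ 383.9 -350.1   70. ]
side lid [ 388.7 -254.9   70. ]
side lid [ 446.4 -256.    70. ]
side lid [ 414.9 -286.3   70. ]
scene lid [ 394.4 -255.3   70. ]
scene lid [ 382.8 -353.5   70. ]
scene lid [ 432.6 -358.2   70. ]
lock [ 416.4 -284.    72.9]
side tray [581.7 305.2  63. ]
side tray [521.6 309.8  63. ]
side tray [557.6 367.5  63. ]
side tray [544.9 413.5  63. ]
side tray [591.6 403.5  63. ]
scene tray [524.9 375.2  63. ]
scene tray [506.1 268.6  63. ]
scene tray [576.4 282.7  63. ]
scene tray [574.8 361.6  63. ]
key [427.2 221.1  67.6] [426.8 237.3  30. ]
block [409.  245.3  30. ]
block [412.5 184.7  30. ]
block [453.8 198.3  30. ]
bar [375.8 -72.8   9. ]
{'fx': 294.6196291180587, 'fy': 294.6196291180587, 'cx': 279.8034481894893, 'cy': 207.31725093074039, 'rvec': array([-2.4, -1.6, -0.2]), 'tvec': array([-624.8,  -38. ,  380.4])}
```

Run:
```python
from h import *
P=cams.camera_params("wrist");s=r.sense();M=R.from_rotvec(P['rvec']).as_matrix()
T=R.from_euler('xyz',s['tcp_rot']).as_matrix()
print('cam in tool',T.T@(-M.T@P['tvec']-s['eef_pos']),'axis',(T.T@M.T).round(2))
go(440,270,360,1.57)
```

```text
cam in tool [  76.62439359    0.37617822 -120.9533195 ] axis [[ 0.   -0.96 -0.3 ]
 [ 1.    0.   -0.  ]
 [ 0.   -0.3   0.96]]
d [-319.2 -219.1 -107. ] rv [-1.000e-03  1.000e-03  1.218e+00] now [216.4 586.  252.8] [-3.141 -0.     2.788]
```

```bash
T='-32 -22 -11 1'; 
python3 -m handwheel '0 0 0 -32 -22 -11 1; 0 0 0 -32 -22 -11 1; 0 0 0 -32 -22 -11 1; 0 0 0 -32 -22 -11 1; 0 0 0 -32 -22 -11 1' 40
python3 -m handwheel '0 0 0 -32 -22 -11 1; 0 0 0 -32 -22 -11 1; 0 0 0 -32 -22 -11 1; 0 0 0 -32 -22 -11 1; 0 0 0 -32 -22 -11 1'
python3 -m handwheel '0 0 .122 0 0 0 1; 0 0 .122 0 0 0 1; 0 0 .122 0 0 0 1; 0 0 .122 0 0 0 1; 0 0 .122 0 0 0 1'
python3 -m handwheel '0 0 .122 0 0 0 1; 0 0 .122 0 0 0 1; 0 0 .122 0 0 0 1; 0 0 .122 0 0 0 1; 0 0 .122 0 0 0 1'
python3 -m handwheel '0 0 0 0 0 0 1; 0 0 0 0 0 0 1; 0 0 0 0 0 0 1'
cat > shot.py <<'E'
import sys,json
from h import *
n=sys.argv[1]; P=cams.camera_params("wrist"); im=cams.grab_frame("wrist")
np.savez("pics/"+n+".npz",im=im,**P); cv2.imwrite("pics/"+n+".png",cv2.resize(im[:,:,::-1],(800,600),interpolation=cv2.INTER_CUBIC))
s=r.sense();print(s['eef_pos'],s['tcp_rot'],s['clock'])
E
python3 shot.py w1
```

```text
clock: 0.62
eef_pos: [329.0, 426.1, 308.6]
tcp_rot: [-3.141, -0.0, 2.788]
contact_force: [0.8, -0.2, 0.6]
opening: 0.999
grasp_force: 0.0
clock: 1.03
eef_pos: [441.1, 267.2, 363.9]
tcp_rot: [3.141, 0.0, 2.788]
contact_force: [0.9, 0.9, -0.9]
opening: 1.001
grasp_force: 0.0
clock: 1.45
eef_pos: [440.5, 268.8, 363.2]
tcp_rot: [-3.141, -0.0, 2.171]
contact_force: [-0.1, -0.2, 0.0]
opening: 0.991
grasp_force: 0.0
clock: 1.87
eef_pos: [440.4, 269.0, 363.1]
tcp_rot: [-3.141, 0.0, 1.562]
contact_force: [-0.9, 0.3, -0.5]
opening: 1.0
grasp_force: 0.0
clock: 2.12
eef_pos: [440.4, 269.0, 363.2]
tcp_rot: [-3.141, 0.0, 1.572]
contact_force: [0.2, 0.1, -1.3]
opening: 1.001
grasp_force: 0.0
[440.43933826 269.04304016 363.2218487 ] [-3.14144808e+00  7.84291405e-05  1.57115660e+00] 2.1667
```

View pics/w1.png

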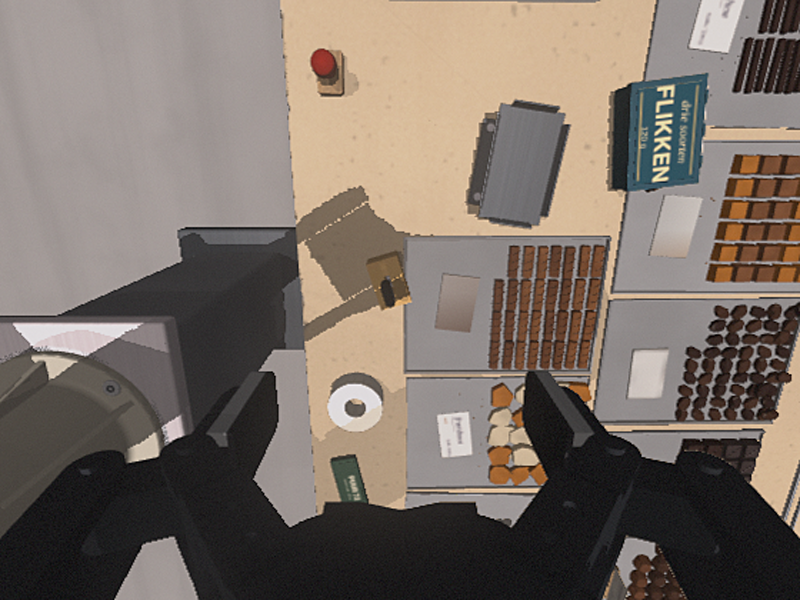

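The wrist view shows the tray at about (520,165), the block and key at (388,280), and the stamp at (325,70). I'll enlarge the tray and the key.

```bash
cat > crop.py <<'E'
import sys
from h import *
def crop(im,cx,cy,w,h,s):
    x0,y0=int(cx-w//2),int(cy-h//2)
    c=cv2.resize(im[y0:y0+h,x0:x0+w],None,fx=s,fy=s,interpolation=cv2.INTER_CUBIC)
    for i in range(w):
        if (x0+i)%10==0: cv2.line(c,(i*s+s//2,0),(i*s+s//2,4),(0,0,255),1);cv2.putText(c,str(x0+i),(i*s-8,14),0,.32,(0,0,255),1)
    for j in range(h):
        if (y0+j)%10==0: cv2.line(c,(0,j*s+s//2),(4,j*s+s//2),(0,0,255),1);cv2.putText(c,str(y0+j),(6,j*s+6),0,.32,(0,0,255),1)
    return c
E
python3 - <<'E'
from crop import *
im=np.load("pics/w1.npz")["im"][:,:,::-1]
im=cv2.convertScaleAbs(im,alpha=1.5,beta=15)
cv2.imwrite("pics/c1.png",np.hstack([crop(im,363,115,80,100,6),crop(im,271,195,50,100,6)]))
E
```

```text
(no output)
```

View pics/c1.png

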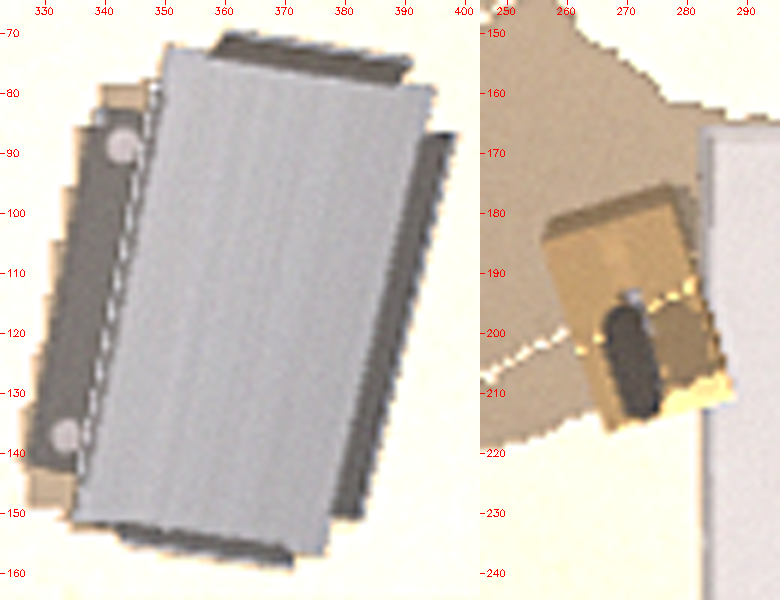

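The crop gives the tray floor corners at (350,71.7), (395,79), (377,157.2) and (334.7,151.3). The block's top-face corners are (256.3,184.2), (278.5,178.3), (287.7,210.3) and (266.7,216.2).

Run:
```python
from h import *
np.set_printoptions(suppress=True,precision=2)
P=dict(np.load("pics/w1.npz"))
def rep(n,px,z):
    X=np.array([onz(P,*p,z) for p in px])
    print(n,'c',X.mean(0),'sides',[np.linalg.norm(X[i]-X[(i+1)%4]).round(1) for i in range(4)],'ang',[np.degrees(np.arctan2(*(X[(i+1)%4]-X[i])[1::-1])).round(1) for i in range(4)])
rep('tray',[(350,71.7),(395,79),(377,157.2),(334.7,151.3)],52)
rep('block',[(256.3,184.2),(278.5,178.3),(287.7,210.3),(266.7,216.2)],30)
print('head',onz(P,270.8,204.5,68))
go(414,-304,130,1.57)
```

```text
tray c [557.1  344.83  52.  ] sides [np.float64(62.1), np.float64(106.1), np.float64(62.7), np.float64(106.8)] ang [np.float64(-8.3), np.float64(-97.5), np.float64(172.3), np.float64(82.2)]
block c [427.5  220.58  30.  ] sides [np.float64(36.3), np.float64(54.7), np.float64(35.6), np.float64(55.6)] ang [np.float64(15.2), np.float64(-74.2), np.float64(-163.4), np.float64(106.5)]
head [426.18 220.36  68.  ]
d [-573.   -26.6  233.3] rv [-0.  0.  0.] now [440.4 269.  363.2] [-3.14  0.    1.57]
```

```bash
python3 -m handwheel '0 0 0 -40 0 0 1; 0 0 0 -40 0 0 1; 0 0 0 -40 0 0 1; 0 0 0 -40 0 0 1; 0 0 0 -40 0 0 1'|head -2
python3 -m handwheel '0 0 0 -40 0 0 1; 0 0 0 -40 0 0 1; 0 0 0 -40 0 0 1; 0 0 0 -40 0 0 1; 0 0 0 -40 0 0 1'|head -2
python3 -m handwheel '0 0 0 -40 -5 30 1; 0 0 0 -40 -5 30 1; 0 0 0 -40 -5 30 1; 0 0 0 -40 -5 30 1; 0 0 0 -40 -5 30 1'|head -2
python3 -m handwheel '0 0 0 0 0 0 1; 0 0 0 0 0 0 1; 0 0 0 0 0 0 1; 0 0 0 0 0 0 1'
python3 shot.py w2
python3 - <<'E'
from crop import *
d=dict(np.load("pics/w2.npz"))
p=proj(d,[414,-304,70])[0];print(p)
im=cv2.convertScaleAbs(d["im"][:,:,::-1],alpha=1.2,beta=5)
cv2.imwrite("pics/c2.png",crop(im,p[0],p[1],130,150,4))
E
```

```text
clock: 2.58
eef_pos: [439.4, 67.5, 363.4]
clock: 3.0
eef_pos: [438.8, -132.9, 363.6]
clock: 3.42
eef_pos: [417.5, -298.5, 238.0]
clock: 3.75
eef_pos: [418.7, -296.2, 239.9]
tcp_rot: [3.14, 0.001, 1.569]
contact_force: [-0.5, -0.7, -0.6]
opening: 1.003
grasp_force: 0.0
[ 418.82111628 -296.04928557  240.06088504] [3.14002174e+00 8.59459771e-04 1.56961884e+00] 3.8
[275.91404242 201.51693941]
```

View pics/c2.png

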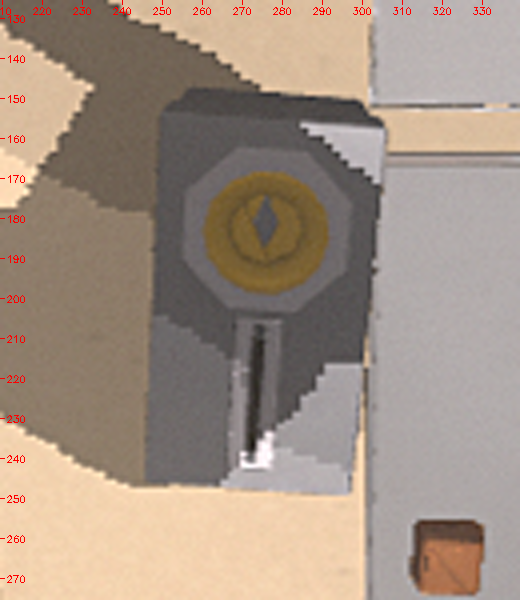

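The lid corners are at (250,153.5), (306,157.5), (297,249) and (245.5,247.3), and the lock centre is at (276,183.5).

Run:
```python
from h import *
np.set_printoptions(suppress=True,precision=2)
P=dict(np.load("pics/w2.npz"))
X=np.array([onz(P,*p,70) for p in [(250,153.5),(306,157.5),(297,249),(245.5,247.3)]])
print(X,X.mean(0),[np.linalg.norm(X[i]-X[(i+1)%4]).round(1) for i in range(4)],[np.degrees(np.arctan2(*(X[(i+1)%4]-X[i])[1::-1])).round(1) for i in range(4)])
print('lock',onz(P,276,183.5,74))
```

```text
[[ 388.89 -255.08   70.  ]
 [ 443.76 -259.03   70.  ]
 [ 436.54 -357.48   70.  ]
 [ 380.92 -355.41   70.  ]] [ 412.53 -306.75   70.  ] [np.float64(55.0), np.float64(98.7), np.float64(55.7), np.float64(100.6)] [np.float64(-4.1), np.float64(-94.2), np.float64(177.9), np.float64(85.5)]
lock [ 414.23 -284.19   74.  ]
```

```bash
python3 - <<'E'
from h import *
go(412.5,-306.8,60,1.50)
E
python3 -m handwheel '0 0 0.07 0 0 0 1; 0 0 0 0 0 0 1; 0 0 0 0 0 0 1' 60 | head -3
python3 - <<'E'
from h import *
go(412.5,-306.8,60,1.50)
E
```

```text
d [-10.6  -6.6 180.1] rv [0.002 0.001 0.07 ] now [ 418.8 -296.   240.1] [3.14e+00 1.00e-03 1.57e+00]
clock: 4.05
eef_pos: [418.7, -296.1, 239.8]
tcp_rot: [3.14, 0.001, 1.501]
d [-11.   -5.6 179.8] rv [0.001 0.001 0.001] now [ 418.7 -296.1  239.8] [3.140e+00 1.000e-03 1.501e+00]
```

```bash
python3 -m handwheel '0.001 0.001 0 -5.5 -3 25 1; 0 0 0 -5.5 -2.6 25 1; 0 0 0 0 0 25 1; 0 0 0 0 0 25 1;0 0 0 0 0 0 1' |head -3
python3 -m handwheel '0 0 0 0 0 25 1; 0 0 0 0 0 25 1; 0 0 0 0 0 20 1; 0 0 0 0 0 10 1;0 0 0 0 0 0 1'
python3 -m handwheel '0 0 0 0 0 0 0.4; 0 0 0 0 0 0 0.4; 0 0 0 0 0 0 0.4; 0 0 0 0 0 0 0.4;0 0 0 0 0 0 0.4' 60
python3 -m handwheel '0 0 0 0 0 0 0.4; 0 0 0 0 0 0 0.4'
```

```text
clock: 4.47
eef_pos: [409.7, -305.3, 135.5]
tcp_rot: [-3.136, -0.004, 1.5]
clock: 4.88
eef_pos: [411.2, -306.5, 58.2]
tcp_rot: [-3.139, -0.002, 1.499]
contact_force: [-0.5, 0.2, 0.5]
opening: 0.999
grasp_force: 0.0
clock: 5.3
eef_pos: [412.8, -307.9, 60.8]
tcp_rot: [3.14, 0.001, 1.498]
contact_force: [0.2, 1.9, 4.6]
opening: 0.647
grasp_force: 63.3
clock: 5.47
eef_pos: [412.8, -307.9, 60.7]
tcp_rot: [3.14, 0.001, 1.498]
contact_force: [1.2, 0.9, 4.7]
opening: 0.646
grasp_force: 63.3
```

```bash
python3 -m handwheel '0 0 0 0 0 -20 0.4; 0 0 0 0 0 -40 0.4; 0 0 0 0 0 -40 0.4; 0 0 0 0 0 -40 0.4; 0 0 0 0 0 -40 0.4'
python3 -m handwheel '0 0 0 20 4 -10 0.4; 0 0 0 36 7 -10 0.4; 0 0 0 36 7 0 0.4; 0 0 0 36 7 0 0.4; 0 0 0 36 7 0 0.4'|head -2
python3 -m handwheel '0 0 0 36 7 0 0.4; 0 0 0 36 7 0 0.4; 0 0 0 36 7 0 0.4; 0 0 0 36 7 0 0.4; 0 0 0 36 7 0 0.4'|head -2
python3 -m handwheel '0 0 0 36 7 0 0.4; 0 0 0 36 7 0 0.4; 0 0 0 36 7 0 0.4; 0 0 0 36 7 0 0.4; 0 0 0 36 7 0 0.4'|head -2
python3 -m handwheel '0 0 0.063 10 0 0 0.4; 0 0 0 0 0 0 0.4; 0 0 0 0 0 0 0.4; 0 0 0 0 0 0 0.4'
python3 shot.py w3
python3 - <<'E'
from crop import *
d=dict(np.load("pics/w3.npz"))
p=proj(d,[557,345,52])[0];print(p)
im=cv2.convertScaleAbs(d["im"][:,:,::-1],alpha=1.5,beta=15)
cv2.imwrite("pics/c3.png",np.hstack([crop(im,p[0],max(p[1],75),100,150,4),cv2.resize(d["im"][:,:,::-1],None,fx=.7,fy=.7)[:0] if 0 else cv2.resize(d["im"][:,:,::-1],(360,600))]))
E
```

```text
clock: 5.88
eef_pos: [410.8, -306.7, 241.1]
tcp_rot: [-3.14, -0.001, 1.498]
contact_force: [0.7, 0.1, -7.2]
opening: 0.644
grasp_force: 69.6
clock: 6.3
eef_pos: [454.9, -144.4, 259.7]
clock: 6.72
eef_pos: [503.0, 32.7, 259.6]
clock: 7.13
eef_pos: [551.0, 209.5, 259.5]
clock: 7.47
eef_pos: [551.6, 216.9, 259.2]
tcp_rot: [-3.14, 0.0, 1.436]
contact_force: [-0.5, -0.2, -7.7]
opening: 0.642
grasp_force: 69.7
[551.77320137 216.60277503 259.29196053] [-3.13983744e+00 -6.51163051e-05  1.43519229e+00] 7.5167
[269.57139932  62.45860225]
```

View pics/c3.png

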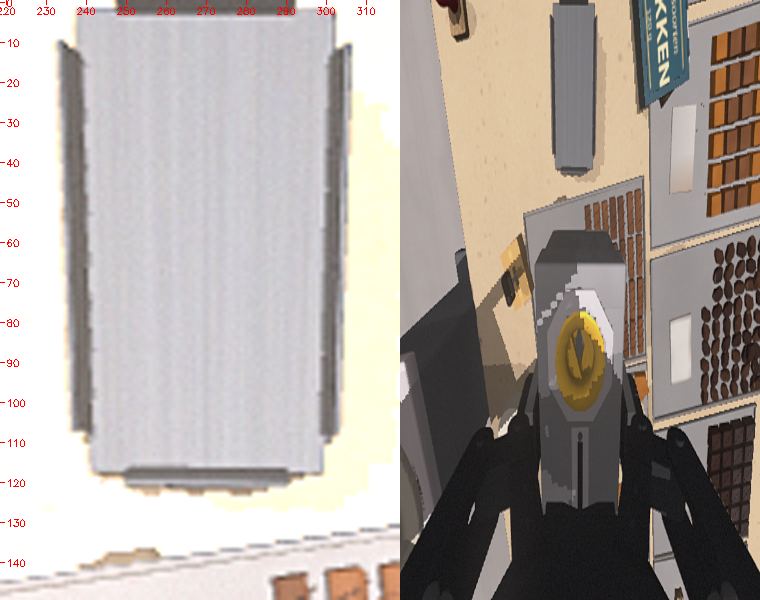

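The tray floor corners are now at (237.5,3.3), (302.3,3.3), (299.3,117.5) and (241.5,117.5). The held box's lock is at (278.4,252.7), and the box is symmetric in the hand.

Run:
```python
from h import *
np.set_printoptions(suppress=True,precision=2)
P=dict(np.load("pics/w3.npz"))
X=np.array([onz(P,*p,52) for p in [(237.5,3.3),(302.3,3.3),(299.3,117.5),(241.5,117.5)]])
print(X,X.mean(0),[np.linalg.norm(X[i]-X[(i+1)%4]).round(1) for i in range(4)],[np.degrees(np.arctan2(*(X[(i+1)%4]-X[i])[1::-1])).round(1) for i in range(4)])
s=r.sense();e=s['eef_pos'];y=s['tcp_rot'][2];tx=np.array([np.cos(y),np.sin(y),0])
l=onz(P,278.4,252.7,e[2]+13.3); d=l-e; print('lock rel: along',d@tx,'across',d@[tx[1],-tx[0],0])
```

```text
[[533.92 400.18  52.  ]
 [595.54 391.8   52.  ]
 [580.71 288.05  52.  ]
 [519.68 296.29  52.  ]] [557.46 344.08  52.  ] [np.float64(62.2), np.float64(104.8), np.float64(61.6), np.float64(104.9)] [np.float64(-7.7), np.float64(-98.1), np.float64(172.3), np.float64(82.2)]
lock rel: along 24.045425892050776 across -1.5724214345610001
```

```bash
python3 - <<'E'
from h import *
go(558,342.8,135,1.435)
E
python3 -m handwheel '0 0 0 32 0 0 0.4; 0 0 0 32 0 0 0.4; 0 0 0 32 0 0 0.4; 0 0 0 0 0 0 0.4; 0 0 0 0 0 0 0.4'|head -3
python3 - <<'E'
from h import *
go(558,342.8,135,1.435)
E
```

```text
d [125.9 -10.7 124.3] rv [-0.002 -0.     0.   ] now [551.8 216.6 259.3] [-3.14  -0.     1.435]
clock: 7.93
eef_pos: [565.4, 313.1, 259.3]
tcp_rot: [-3.14, -0.001, 1.436]
d [ 28.3 -11.1 124.3] rv [-0.001 -0.001  0.001] now [565.4 313.1 259.3] [-3.140e+00 -1.000e-03  1.436e+00]
```

```bash
python3 -m handwheel '0 0 0 14 -5.5 10 0.4; 0 0 0 14.3 -5.5 30 0.4; 0 0 0 0 0 30 0.4; 0 0 0 0 0 30 0.4; 0 0 0 0 0 24 0.4'|head -3
python3 -m handwheel '0 0 0 0 0 0 0.4; 0 0 0 0 0 0 0.4; 0 0 0 0 0 0 0.4'
python3 - <<'E'
from h import *
go(558,342.8,112.7,1.435)
E
```

```text
clock: 8.35
eef_pos: [557.2, 340.7, 133.2]
tcp_rot: [-3.139, 0.001, 1.434]
clock: 8.6
eef_pos: [559.2, 342.3, 137.1]
tcp_rot: [3.141, -0.002, 1.434]
contact_force: [0.5, 0.4, -6.0]
opening: 0.642
grasp_force: 69.4
d [ 0.3 -1.3 24.4] rv [ 0.    -0.002 -0.001] now [559.2 342.3 137.1] [ 3.141e+00 -2.000e-03  1.434e+00]
```

```bash
python3 -m handwheel '0 0 0 0 -1.2 7 0.4; 0 0 0 0 0 5 0.4; 0 0 0 0 0 3 0.4; 0 0 0 0 0 0 0.4; 0 0 0 0 0 0 0.4'
python3 -m handwheel '0 0 0 0 0 2 0.4; 0 0 0 0 0 2 0.4; 0 0 0 0 0 2 0.4; 0 0 0 0 0 0 0.4'
python3 -m handwheel '0 0 0 0 0 1 0.4; 0 0 0 0 0 1 0.4; 0 0 0 0 0 0 0.4'
```

```text
clock: 9.02
eef_pos: [557.0, 342.8, 120.5]
tcp_rot: [-3.14, -0.001, 1.435]
contact_force: [0.2, -0.7, -6.7]
opening: 0.645
grasp_force: 69.7
clock: 9.35
eef_pos: [556.8, 342.6, 113.9]
tcp_rot: [-3.14, -0.0, 1.435]
contact_force: [-0.5, -0.3, -7.9]
opening: 0.644
grasp_force: 69.7
clock: 9.6
eef_pos: [557.1, 342.8, 112.8]
tcp_rot: [-3.141, -0.001, 1.435]
contact_force: [-0.6, -0.2, -2.3]
opening: 0.643
grasp_force: 69.9
```

```bash
python3 -m handwheel '0 0 0 0 0 0.7 0.4; 0 0 0 0 0 0 0.4; 0 0 0 0 0 0 0.4'
python3 -m handwheel '0 0 0 0 0 0 0.75; 0 0 0 0 0 0 0.8; 0 0 0 0 0 0 0.85; 0 0 0 0 0 0 0.9'
python3 -m handwheel '0 0 0 0 0 0 0.95; 0 0 0 0 0 0 0.95; 0 0 0 0 0 0 0.95'
python3 -m handwheel '0 0 0 0 0 -20 1; 0 0 0 0 0 -40 1; 0 0 0 0 0 -40 1; 0 0 0 0 0 -40 1; 0 0 0 0 0 -10 1'
python3 -m handwheel '0 0 0 0 0 0 1; 0 0 0 0 0 0 1; 0 0 0 0 0 0 1; 0 0 0 0 0 0 1'
python3 shot.py w4
python3 - <<'E'
from crop import *
d=dict(np.load("pics/w4.npz"))
p=proj(d,[558,343,122])[0];q=proj(d,[427,220,60])[0];print(p,q)
cv2.imwrite("pics/c4.png",crop(d["im"][:,:,::-1],p[0],p[1],150,150,4))
E
```

```text
clock: 9.85
eef_pos: [557.1, 342.9, 112.8]
tcp_rot: [-3.141, -0.001, 1.435]
contact_force: [-5.4, -1.5, 6.4]
opening: 0.646
grasp_force: 70.9
clock: 10.18
eef_pos: [557.4, 343.0, 112.0]
tcp_rot: [-3.141, -0.002, 1.435]
contact_force: [0.2, 0.0, -0.3]
opening: 0.901
grasp_force: 0.0
clock: 10.43
eef_pos: [557.1, 342.8, 111.8]
tcp_rot: [-3.141, -0.001, 1.435]
contact_force: [0.1, 0.5, -0.5]
opening: 0.953
grasp_force: 0.0
clock: 10.85
eef_pos: [559.5, 344.1, 269.0]
tcp_rot: [3.135, -0.007, 1.435]
contact_force: [1.0, 0.4, 0.3]
opening: 0.999
grasp_force: 0.0
clock: 11.18
eef_pos: [556.3, 342.1, 259.6]
tcp_rot: [-3.138, 0.001, 1.435]
contact_force: [0.1, -0.3, -0.8]
opening: 0.999
grasp_force: 0.0
[556.42324619 342.14401635 259.74726248] [-3.13811569e+00  1.08268090e-03  1.43483995e+00] 11.2333
[283.05440053 201.7008734 ] [192.3852777  294.34798273]
```

View pics/c4.png

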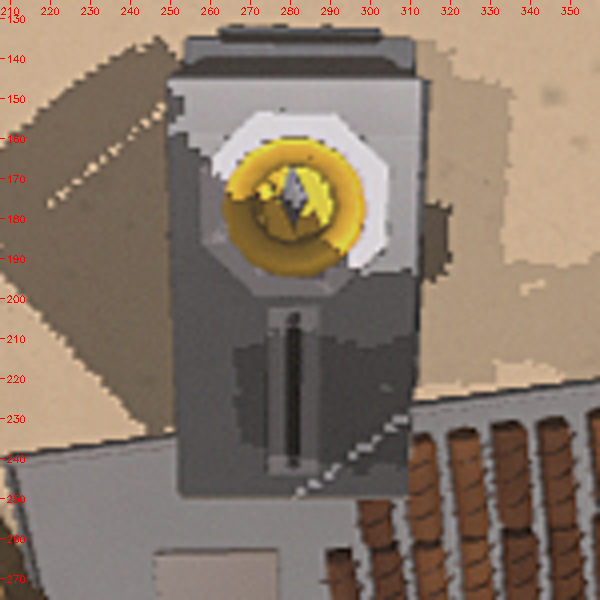

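The box sits square in the tray, with lid corners at (249.5,144.8), (313.5,144.8), (310,249.3) and (252.3,249.3) and the lock at (281,177.3).

Run:
```python
from h import *
np.set_printoptions(suppress=True,precision=2)
P=dict(np.load("pics/w4.npz"))
X=np.array([onz(P,*p,122) for p in [(249.5,144.8),(313.5,144.8),(310,249.3),(252.3,249.3)]])
print(X.mean(0),[np.linalg.norm(X[i]-X[(i+1)%4]).round(1) for i in range(4)],[np.degrees(np.arctan2(*(X[(i+1)%4]-X[i])[1::-1])).round(1) for i in range(4)])
print('lock',onz(P,281,177.3,126))
go(427,220.5,200,1.571+np.radians(16))
```

```text
[556.64 344.9  122.  ] [np.float64(55.2), np.float64(98.7), np.float64(55.5), np.float64(98.8)] [np.float64(-7.7), np.float64(-97.8), np.float64(172.4), np.float64(82.0)]
lock [559.28 366.5  126.  ]
d [-138.  -111.5   60.3] rv [-0.    0.   -0.41] now [556.4 342.1 259.7] [-3.14  0.    1.44]
```

```bash
python3 -m handwheel '0 0 -.104 0 0 0 1; 0 0 -.104 0 0 0 1; 0 0 -.104 0 0 0 1; 0 0 -.104 0 0 0 1; 0 0 0 0 0 0 1'|head -3
python3 - <<'E'
from h import *
go(427.3,220.5,110,1.85)
E
```

```text
clock: 11.65
eef_pos: [556.8, 342.4, 260.4]
tcp_rot: [-3.139, -0.001, 1.855]
d [ -80.7 -158.1  150.7] rv [-0.003 -0.001  0.005] now [556.8 342.4 260.4] [-3.139e+00 -1.000e-03  1.855e+00]
```

```bash
python3 -m handwheel '0 0 0.005 -16 -32 0 1; 0 0 0 -16 -32 0 1; 0 0 0 -16 -32 0 1; 0 0 0 -16 -32 0 1; 0 0 0 -16.5 -30 0 1'|head -3
python3 -m handwheel '0 0 0 0 0 30 1; 0 0 0 0 0 40 1; 0 0 0 0 0 40 1; 0 0 0 0 0 25 1; 0 0 0 0 0 15 1'|head -3
python3 -m handwheel '0 0 0 0 0 0 .5; 0 0 0 0 0 0 .5; 0 0 0 0 0 0 .5; 0 0 0 0 0 0 .5' 20|head -3
python3 - <<'E'
from crop import *
go(427.3,220.5,73,1.85)
d=cams.camera_params("wrist"); im=cams.grab_frame("wrist"); q=proj(d,[427.3,220.5,72])[0]; print(q,proj(d,[427.3,220.5,80])[0])
np.savez("pics/w5.npz",im=im,**d)
cv2.imwrite("pics/c5.png",crop(im[:,:,::-1],q[0],q[1],130,110,5))
E
```

```text
clock: 12.07
eef_pos: [425.1, 220.9, 260.7]
tcp_rot: [-3.139, -0.001, 1.842]
clock: 12.48
eef_pos: [424.8, 221.2, 108.4]
tcp_rot: [-3.136, -0.0, 1.842]
clock: 12.82
eef_pos: [427.8, 222.7, 113.0]
tcp_rot: [3.14, -0.002, 1.845]
d [-2.1 -1.2 39.9] rv [ 0.002 -0.002 -0.005] now [427.8 222.7 113. ] [ 3.140e+00 -2.000e-03  1.845e+00]
[278.86918337 252.16611749] [278.83368457 258.26243054]
```

View pics/c5.png

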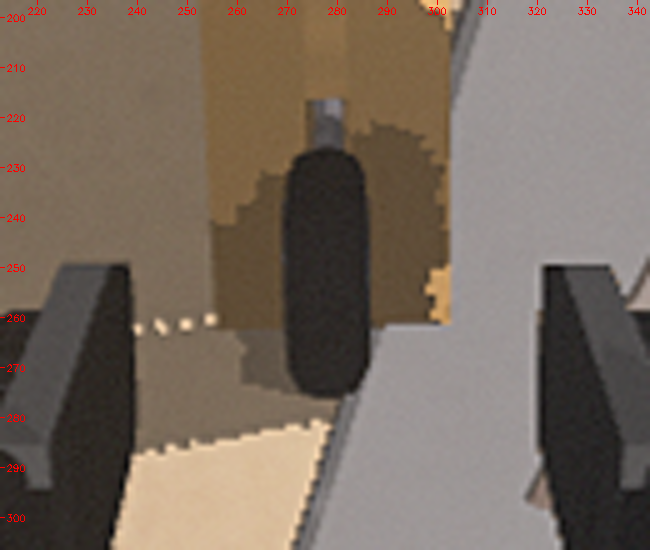

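The key head stands between the fingers, at about (278,252). It is about 1 mm off the fingers' midline, which agrees with the computed offset, and it is aligned in yaw.

```bash
python3 -m handwheel '0 0 -0.004 -2 -1.2 10 .5; 0 0 0 0 0 15 .5; 0 0 0 0 0 13 .5; 0 0 0 0 0 2 .5; 0 0 0 0 0 0 .5'|head -3
python3 -m handwheel '0 0 0 0 0 0 .35; 0 0 0 0 0 0 .25; 0 0 0 0 0 0 .2; 0 0 0 0 0 0 .2; 0 0 0 0 0 0 .2' 20
python3 - <<'E'
from h import *
go(427.3,220.5,73,1.85)
P=dict(np.load("pics/w5.npz"));print(onz(P,278,274,79))
E
```

```text
clock: 13.28
eef_pos: [425.8, 219.7, 71.2]
tcp_rot: [-3.14, -0.001, 1.85]
clock: 13.7
eef_pos: [426.5, 220.2, 72.1]
tcp_rot: [3.141, -0.001, 1.85]
contact_force: [0.2, 0.8, 0.3]
opening: 0.201
grasp_force: 0.0
d [ 0.1  0.8 -0.9] rv [ 0.    -0.001 -0.   ] now [426.5 220.2  72.1] [ 3.141e+00 -1.000e-03  1.850e+00]
[429.74411137 209.9567651   79.        ]
```

```bash
python3 -m handwheel '0 0 0 1 0 0 .16; 0 0 0 0 0 0 .13; 0 0 0 0 0 0 .1; 0 0 0 0 0 0 .06; 0 0 0 0 0 0 0' 20
python3 -m handwheel '0 0 0 0 0 0 0; 0 0 0 0 0 0 0; 0 0 0 0 0 0 0'
```

```text
clock: 14.12
eef_pos: [426.2, 221.1, 71.9]
tcp_rot: [-3.141, -0.001, 1.85]
contact_force: [0.5, 0.2, 2.4]
opening: 0.114
grasp_force: 21.7
clock: 14.37
eef_pos: [426.2, 221.1, 71.9]
tcp_rot: [-3.141, -0.001, 1.85]
contact_force: [-0.6, -0.3, 2.7]
opening: 0.111
grasp_force: 21.8
```

```bash
python3 -m handwheel '0 0 0 0 0 0 0; 0 0 0 0 0 0 0; 0 0 0 0 0 -3 0; 0 0 0 0 0 -10 0; 0 0 0 0 0 -15 0' 60
python3 -m handwheel '0 0 0 0 0 -30 0; 0 0 0 0 0 -40 0; 0 0 0 0 0 -40 0; 0 0 0 0 0 -30 0; 0 0 0 0 0 0 0'
python3 -m handwheel '0 0 .104 0 0 0 0; 0 0 .104 0 0 0 0; 0 0 .104 0 0 0 0; 0 0 .103 0 0 0 0; 0 0 0 0 0 0 0'|head -3
python3 - <<'E'
from h import *
go(559.7,366.4,215,1.435)
E
```

```text
clock: 14.78
eef_pos: [425.8, 220.7, 99.7]
tcp_rot: [-3.14, -0.001, 1.85]
contact_force: [-1.2, -0.3, -0.1]
opening: 0.106
grasp_force: 60.3
clock: 15.2
eef_pos: [428.3, 221.9, 246.2]
tcp_rot: [3.134, -0.003, 1.85]
contact_force: [1.4, 0.7, 0.8]
opening: 0.103
grasp_force: 60.3
clock: 15.62
eef_pos: [425.3, 220.4, 239.6]
tcp_rot: [-3.139, 0.0, 1.43]
d [163.4 112.6  24.3] rv [-0.002  0.    -0.005] now [425.3 220.4 239.6] [-3.139  0.     1.43 ]
```

```bash
python3 -m handwheel '0 0 -.005 33 22.5 0 0; 0 0 0 33 22.5 0 0; 0 0 0 33 22.5 0 0; 0 0 0 33 22.5 0 0; 0 0 0 31.4 22.6 0 0'|head -3
python3 -m handwheel '0 0 0 0 0 12 0; 0 0 0 0 0 12 0; 0 0 0 0 0 6 0; 0 0 0 0 0 0 0; 0 0 0 0 0 0 0'
python3 - <<'E'
from crop import *
d=cams.camera_params("wrist"); im=cams.grab_frame("wrist"); go(559.7,366.4,208,1.435)
q=proj(d,[559.7,366.4,126])[0]; print(q,proj(d,[559.7,366.4,145])[0])
np.savez("pics/w6.npz",im=im,**d)
cv2.imwrite("pics/c6.png",crop(cv2.convertScaleAbs(im[:,:,::-1],alpha=1.4,beta=20),q[0],q[1],120,120,5))
E
```

```text
clock: 16.03
eef_pos: [559.8, 369.2, 239.4]
tcp_rot: [-3.14, -0.0, 1.444]
clock: 16.45
eef_pos: [558.2, 366.9, 209.3]
tcp_rot: [-3.139, 0.0, 1.44]
contact_force: [-0.1, 0.3, -0.8]
opening: 0.102
grasp_force: 60.3
d [-0.7  1.1  2.1] rv [-0.001 -0.001  0.005] now [558.7 367.2 210.1] [-3.14e+00 -1.00e-03  1.44e+00]
[283.41303067 224.14805643] [283.63970203 234.01974272]
```

View pics/c6.png

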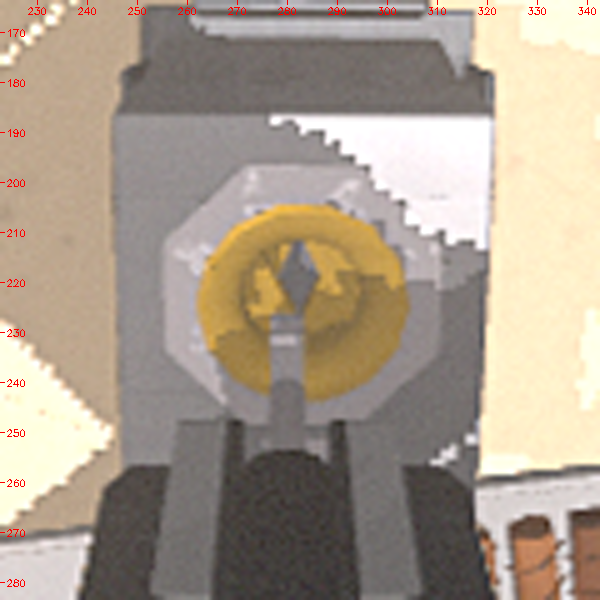

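The lock mouth is centred at (283.1,224.1), where predicted. The key's stem and bit are at u≈280.1, with the bit's far lower edge at v≈226.5.

Run:
```python
from h import *
np.set_printoptions(suppress=True,precision=2)
P=dict(np.load("pics/w6.npz")); e=np.array([558.7,367.2,210.1]); y=1.44; tx=np.array([np.cos(y),np.sin(y),0]);ty=np.array([tx[1],-tx[0],0])
for z in (146,155): print(proj(P,e+8*tx+[0,0,z-210.1]))
k=onz(P,280.1,226.5,146)-e; print('key far edge rel TCP: x',k@tx,'y',k@ty)
l=onz(P,283.1,224.1,126)-e; print('lock rel TCP: x',l@tx,'y',l@ty)
```

```text
[[282.07 222.52]]
[[282.12 227.42]]
key far edge rel TCP: x 5.163715573400878 y -1.3061913810968924
lock rel TCP: x -0.6253614529782276 y 0.8642824717600743
```

```bash
python3 -m handwheel '0 0 .005 1.7 1.9 6 0; 0 0 0 0 0 6 0; 0 0 0 0 0 5 0; 0 0 0 0 0 0 0; 0 0 0 0 0 0 0'
python3 -m handwheel '0 0 0 0 0 2 0; 0 0 0 0 0 2 0; 0 0 0 0 0 2 0; 0 0 0 0 0 0 0'
```

```text
clock: 16.92
eef_pos: [561.1, 369.3, 192.3]
tcp_rot: [-3.14, -0.0, 1.435]
contact_force: [0.6, -0.6, 0.4]
opening: 0.105
grasp_force: 60.3
clock: 17.25
eef_pos: [561.2, 369.4, 186.4]
tcp_rot: [-3.14, -0.001, 1.435]
contact_force: [-0.3, 0.0, 0.1]
opening: 0.101
grasp_force: 60.3
```

```bash
python3 -m handwheel '0 0 0 0 0 1 0; 0 0 0 0 0 1 0; 0 0 0 0 0 1 0; 0 0 0 0 0 0 0'
python3 -m handwheel '0 0 0 0 0 1 0; 0 0 0 0 0 1 0; 0 0 0 0 0 0 0'
```

```text
clock: 17.58
eef_pos: [561.3, 369.1, 183.6]
tcp_rot: [-3.14, -0.0, 1.435]
contact_force: [0.1, -1.3, -1.7]
opening: 0.105
grasp_force: 60.1
clock: 17.83
eef_pos: [561.2, 369.1, 181.4]
tcp_rot: [-3.14, -0.0, 1.435]
contact_force: [-1.2, -3.1, 0.4]
opening: 0.105
grasp_force: 60.4
```

```bash
python3 -m handwheel '0 0 0 -1 0 0 0; 0 0 0 0 0 0 0; 0 0 0 0 0 0 0'
python3 -m handwheel '0 0 0 0 0 0.7 0; 0 0 0 0 0 0 0'|grep -E 'pos|force'
python3 -m handwheel '0 0 0 0 0 0.5 0; 0 0 0 0 0 0 0'|grep -E 'pos|force'
```

```text
clock: 18.08
eef_pos: [561.2, 368.7, 181.7]
tcp_rot: [-3.141, -0.001, 1.435]
contact_force: [-0.2, -0.8, -1.0]
opening: 0.104
grasp_force: 60.3
eef_pos: [561.3, 368.7, 181.0]
contact_force: [-0.4, -0.0, -1.2]
grasp_force: 60.4
eef_pos: [561.3, 368.7, 180.9]
contact_force: [-0.4, -1.0, 3.1]
grasp_force: 60.8
```

Contact with the first disc is where expected. Now I'll twist gently under light press.

```bash
python3 -m handwheel '0 0 0.06 0 0 0.4 0; 0 0 0.06 0 0 0 0; 0 0 0.06 0 0 0 0; 0 0 0.06 0 0 0 0; 0 0 0 0 0 0 0'|grep -E 'pos|rot|force'
python3 -m handwheel '0 0 0.06 0 0 0 0; 0 0 0.06 0 0 0 0; 0 0 0.06 0 0 0 0; 0 0 0.06 0 0 0 0; 0 0 0 0 0 0 0'|grep -E 'pos|rot|force'
```

```text
eef_pos: [561.5, 368.7, 180.9]
tcp_rot: [-3.141, -0.001, 1.192]
contact_force: [-0.5, -0.9, 5.3]
grasp_force: 61.1
eef_pos: [561.6, 368.8, 180.9]
tcp_rot: [-3.141, -0.001, 0.953]
contact_force: [-1.4, -1.3, 6.1]
grasp_force: 61.2
```

```bash
python3 -m handwheel '0 0 -0.1 0 0 0 0; 0 0 -0.1 0 0 0 0; 0 0 -0.1 0 0 0 0; 0 0 -0.1 0 0 0 0; 0 0 -0.08 0 0 0 0'|grep -E 'pos|rot|force'
python3 -m handwheel '0 0 -0.06 0 0 0 0; 0 0 -0.06 0 0 0 0; 0 0 -0.06 0 0 0 0; 0 0 -0.06 0 0 0 0; 0 0 0 0 0 0 0'|grep -E 'pos|rot|force'
python3 -m handwheel '0 0 -0.06 0 0 0 0; 0 0 -0.06 0 0 0 0; 0 0 -0.04 0 0 0 0; 0 0 0 0 0 0 0'|grep -E 'pos|rot|force'
```

```text
eef_pos: [561.8, 368.7, 180.8]
tcp_rot: [3.141, -0.002, 1.442]
contact_force: [0.0, -1.3, 4.6]
grasp_force: 61.1
eef_pos: [561.8, 368.6, 180.8]
tcp_rot: [3.141, -0.001, 1.679]
contact_force: [1.2, -1.4, 5.3]
grasp_force: 61.1
eef_pos: [561.7, 368.6, 180.8]
tcp_rot: [3.141, -0.001, 1.837]
contact_force: [0.5, -2.3, 5.6]
grasp_force: 61.2
```

```bash
python3 -m handwheel '0 0 -0.05 -0.7 0 0.2 0; 0 0 0 0 0 0 0; 0 0 0 0 0 0 0'|grep -E 'pos|rot|force'
python3 -m handwheel '0 0 0.05 -0.3 0 0 0; 0 0 0.05 0 0 0 0; 0 0 0 0 0 0 0'|grep -E 'pos|rot|force'
python3 -c "
from rig import r;print(r.sense()['wrist_torque'],r.sense()['qpos'])"
```

```text
eef_pos: [561.8, 368.3, 180.8]
tcp_rot: [3.141, -0.002, 1.884]
contact_force: [-1.5, -0.1, 7.7]
grasp_force: 61.5
eef_pos: [561.9, 368.2, 180.8]
tcp_rot: [3.141, -0.002, 1.781]
contact_force: [-0.7, -0.0, 6.1]
grasp_force: 61.3
[ 0.08361041  0.06314535 -0.01777428] [0.57688842 0.49300798 1.5892412  0.00216154 1.05767783 0.36572547]
```

```bash
python3 -m handwheel '0 0 -0.05 0 -0.8 0 0; 0 0 -0.05 0 0 0 0; 0 0 0 0 0 0 0'|grep -E 'pos|rot|force'
python3 -m handwheel '0 0 0.05 0 0 0 0; 0 0 0.05 0 0 0 0; 0 0 0.05 0 0 0 0;0 0 0.05 0 0 0 0; 0 0 0 0 0 0 0'|grep -E 'pos|rot|force'
python3 -m handwheel '0 0 -0.05 0 0 0 0; 0 0 -0.05 0 0 0 0; 0 0 -0.05 0 0 0 0;0 0 -0.05 0 0 0 0; 0 0 0 0 0 0 0'|grep -E 'pos|rot|force'
```

```text
eef_pos: [561.1, 368.0, 180.7]
tcp_rot: [3.141, -0.002, 1.887]
contact_force: [-0.4, 0.6, 5.8]
grasp_force: 61.2
eef_pos: [560.8, 367.9, 180.4]
tcp_rot: [-3.141, -0.002, 1.682]
contact_force: [-0.4, 0.2, 4.2]
grasp_force: 61.1
eef_pos: [561.1, 367.8, 180.5]
tcp_rot: [3.141, -0.002, 1.889]
contact_force: [-0.0, 1.2, 5.6]
grasp_force: 61.2
```

```bash
python3 -m handwheel '0 0 0.1 0 0 0 0; 0 0 0.1 0 0 0 0; 0 0 0.1 0 0 0 0;0 0 0.1 0 0 0 0; 0 0 0.1 0 0 0.2 0'|grep -E 'pos|rot|force'
python3 -m handwheel '0 0 0.05 0 0 0 0; 0 0 0.05 0 0 0 0; 0 0 0.05 0 0 0 0;0 0 0.05 0 0 0 0; 0 0 0 0 0 0 0'|grep -E 'pos|rot|force'
python3 -m handwheel '0 0 0.05 0 0 0.2 0; 0 0 0.05 0 0 0 0; 0 0 0.05 0 0 0 0;0 0 0.05 0 0 0 0; 0 0 0 0 0 0 0'|grep -E 'pos|rot|force'
python3 -m handwheel '0 0 0.04 0 0 0 0; 0 0 0.04 0 0 0 0; 0 0 0 0 0 0 0'|grep -E 'pos|rot|force'
```

```text
eef_pos: [561.3, 367.8, 180.6]
tcp_rot: [3.141, -0.002, 1.381]
contact_force: [-0.3, -0.4, 8.8]
grasp_force: 61.7
eef_pos: [561.4, 367.9, 180.8]
tcp_rot: [-3.142, -0.002, 1.183]
contact_force: [0.1, -0.8, 7.3]
grasp_force: 61.6
eef_pos: [561.6, 367.9, 180.8]
tcp_rot: [-3.141, -0.003, 0.983]
contact_force: [0.2, -0.7, 8.9]
grasp_force: 61.7
eef_pos: [561.6, 367.9, 180.8]
tcp_rot: [-3.141, -0.003, 0.904]
contact_force: [0.4, 0.4, 8.4]
grasp_force: 61.7
```

```bash
python3 -m handwheel '0 0 -0.1 0 0 -0.4 0; 0 0 -0.1 0 0 0 0; 0 0 -0.1 0 0 0 0;0 0 -0.1 0 0 0 0; 0 0 -0.1 0 0 0 0'|grep -E 'pos|rot|force'
python3 -m handwheel '0 0 -0.1 0 0 0 0; 0 0 -0.1 0 0 0 0; 0 0 -0.1 0 0 0 0;0 0 -0.1 0 0 0 0; 0 0 0 0 0 0 0'|grep -E 'pos|rot|force'
python3 - <<'E'
from h import *
go(559.9,368.2,180.5,1.885)
E
```

```text
eef_pos: [561.2, 367.8, 180.7]
tcp_rot: [3.142, -0.002, 1.411]
contact_force: [-0.8, -0.5, 5.8]
grasp_force: 61.3
eef_pos: [560.6, 367.4, 179.8]
tcp_rot: [-3.141, -0.001, 1.81]
contact_force: [-0.6, -0.4, -0.4]
grasp_force: 60.4
d [ 1.  -0.5 -0.7] rv [-0.001 -0.001 -0.075] now [560.6 367.4 179.8] [-3.141e+00 -1.000e-03  1.810e+00]
```

It has dropped into the first disc. Going down to the second.

```bash
python3 -m handwheel '0 0 0 0 0 0.7 0; 0 0 0 0 0 0.7 0; 0 0 0 0 0 0 0'|grep -E 'pos|rot|force'
python3 -m handwheel '0 0 0 0 0 0.8 0; 0 0 0 0 0 0.8 0; 0 0 0 0 0 0 0'|grep -E 'pos|rot|force'
python3 -c "
from rig import r;print(r.sense()['wrist_torque'])"
```

```text
eef_pos: [560.4, 367.2, 178.0]
tcp_rot: [-3.14, -0.001, 1.803]
contact_force: [0.0, -0.1, -1.6]
grasp_force: 60.4
eef_pos: [560.6, 367.3, 176.7]
tcp_rot: [-3.141, -0.001, 1.804]
contact_force: [-0.5, 0.1, -0.5]
grasp_force: 60.4
[ 0.06418416  0.02930036 -0.04008236]
```

```bash
python3 -m handwheel '0 0 0 0 0 1 0; 0 0 0 0 0 0.8 0; 0 0 0 0 0 0 0'|grep -E 'pos|rot|force'
python3 -m handwheel '0 0 0 0 0 0.6 0; 0 0 0 0 0 0 0'|grep -E 'pos|rot|force'
```

```text
eef_pos: [560.7, 367.3, 175.1]
tcp_rot: [-3.141, -0.001, 1.805]
contact_force: [-0.1, 1.1, -1.6]
grasp_force: 60.4
eef_pos: [560.7, 367.4, 175.0]
tcp_rot: [-3.141, -0.001, 1.805]
contact_force: [-1.9, -0.8, 3.0]
grasp_force: 61.0
```

Contact on the second disc. I'll twist the other way, keeping the bit centred.

```bash
python3 -m handwheel '0 0 0.08 0 0.1 0.3 0; 0 0 0.08 0 0.1 0 0; 0 0 0.08 0 0.1 0 0;0 0 0.08 0 0.1 0 0; 0 0 0.08 0 0.1 0 0'|grep -E 'pos|rot|force'
python3 -c "
from rig import r;print(r.sense()['wrist_torque'])"
python3 -m handwheel '0 0 0.06 0 0.1 0 0; 0 0 0.06 0 0.1 0 0; 0 0 0.06 0 0.1 0 0;0 0 0 0 0 0 0'|grep -E 'pos|rot|force'
python3 -m handwheel '0 0 0.06 0 0 0 0; 0 0 0.06 0 0 0 0; 0 0 0.04 0 0 0 0;0 0 0 0 0 0 0'|grep -E 'pos|rot|force'
python3 -c "
from rig import r;print(r.sense()['wrist_torque'])"
```

```text
eef_pos: [560.9, 367.5, 174.8]
tcp_rot: [-3.14, -0.001, 1.401]
contact_force: [-2.5, -0.6, 5.4]
grasp_force: 61.1
[-0.01895263  0.58271262  0.05017899]
eef_pos: [561.2, 367.5, 174.4]
tcp_rot: [-3.14, -0.001, 1.222]
contact_force: [-1.8, 0.5, 2.0]
grasp_force: 60.7
eef_pos: [561.4, 367.3, 174.3]
tcp_rot: [-3.14, -0.0, 1.065]
contact_force: [-1.0, 0.3, 1.8]
grasp_force: 60.6
[ 0.01150982  0.31885562 -0.01125178]
```

```bash
python3 -m handwheel '0 0 0 0 0 0.6 0; 0 0 0 0 0 0.6 0; 0 0 0 0 0 0 0'|grep -E 'pos|rot|force'
python3 -m handwheel '0 0 0 0 0 0.6 0; 0 0 0 0 0 0 0'|grep -E 'pos|rot|force'
```

```text
eef_pos: [561.4, 367.4, 172.9]
tcp_rot: [-3.14, -0.0, 1.066]
contact_force: [-1.3, 0.3, 1.5]
grasp_force: 60.6
eef_pos: [561.4, 367.4, 172.3]
tcp_rot: [-3.14, -0.0, 1.065]
contact_force: [-1.2, 1.0, -0.1]
grasp_force: 60.5
```

```bash
python3 -m handwheel '0 0 0 0 0 0.8 0; 0 0 0 0 0 0.8 0; 0 0 0 0 0 0.8 0; 0 0 0 0 0 0 0'|grep -E 'pos|rot|force'
python3 -m handwheel '0 0 -0.06 0 -0.1 0.3 0; 0 0 -0.06 0 -0.1 0 0; 0 0 -0.06 0 -0.1 0 0;0 0 -0.06 0 -0.1 0 0; 0 0 0 0 0 0 0'|grep -E 'pos|rot|force'
python3 -m handwheel '0 0 -0.06 0 -0.1 0 0; 0 0 -0.06 0 0 0 0; 0 0 0 0 0 0 0'|grep -E 'pos|rot|force'
```

```text
eef_pos: [561.5, 367.3, 169.8]
tcp_rot: [-3.14, -0.0, 1.065]
contact_force: [-1.1, 0.5, 1.0]
grasp_force: 60.4
eef_pos: [560.9, 367.3, 169.5]
tcp_rot: [-3.14, -0.0, 1.307]
contact_force: [-2.1, -0.5, -0.2]
grasp_force: 60.4
eef_pos: [560.7, 367.4, 169.6]
tcp_rot: [-3.14, -0.0, 1.425]
contact_force: [-2.4, 0.2, -0.2]
grasp_force: 60.4
```

```bash
python3 -m handwheel '0 0 -0.01 0 -0.4 1 0; 0 0 0 0 0 1 0; 0 0 0 0 0 1 0; 0 0 0 0 0 0 0'|grep -E 'pos|rot|force'
python3 -m handwheel '0 0 0 0 0 1 0; 0 0 0 0 0 1 0; 0 0 0 0 0 1 0; 0 0 0 0 0 0 0'|grep -E 'pos|rot|force'
```

```text
eef_pos: [560.7, 367.7, 166.6]
tcp_rot: [-3.141, -0.001, 1.434]
contact_force: [-1.2, 0.9, -0.1]
grasp_force: 60.5
eef_pos: [560.7, 367.5, 163.4]
tcp_rot: [-3.141, -0.001, 1.435]
contact_force: [-0.3, 0.4, -0.0]
grasp_force: 60.3
```

```bash
python3 -m handwheel '0 0 0 0 0 1 0; 0 0 0 0 0 1 0; 0 0 0 0 0 1 0; 0 0 0 0 0 0 0'|grep -E 'pos|rot|force'
python3 -m handwheel '0 0 0 0 0 1 0; 0 0 0 0 0 1 0; 0 0 0 0 0 0.8 0; 0 0 0 0 0 0 0'|grep -E 'pos|rot|force'
python3 -m handwheel '0 0 0 0 0 0.7 0; 0 0 0 0 0 0 0; 0 0 0 0 0 0 0'|grep -E 'clock|pos|rot|force'
```

```text
eef_pos: [560.8, 367.4, 160.5]
tcp_rot: [-3.141, -0.001, 1.435]
contact_force: [-0.0, 0.8, -0.0]
grasp_force: 60.3
eef_pos: [560.6, 367.5, 157.7]
tcp_rot: [-3.14, -0.001, 1.435]
contact_force: [0.2, -0.2, -0.4]
grasp_force: 60.3
clock: 29.33
eef_pos: [560.6, 367.6, 157.3]
tcp_rot: [-3.141, -0.001, 1.435]
contact_force: [-0.9, -0.7, 0.1]
grasp_force: 60.3
```

```bash
python3 -m handwheel '0 0 0 0 0 0.6 0; 0 0 0 0 0 0 0; 0 0 0 0 0 0 0; 0 0 0 0 0 0 0'|grep -E 'clock|pos|rot|force'
python3 -m handwheel '0 0 0.1 0 0.12 0 0; 0 0 0.1 0 0.12 0 0; 0 0 0.1 0 0.12 0 0;0 0 0.1 0 0.12 0 0; 0 0 0 0 0 0 0'|grep -E 'pos|rot|force'
python3 -c "
from rig import r;print(r.sense()['wrist_torque'])"
```

```text
clock: 29.67
eef_pos: [560.7, 367.7, 157.0]
tcp_rot: [-3.141, -0.001, 1.435]
contact_force: [0.1, -0.1, 3.1]
grasp_force: 60.8
eef_pos: [561.4, 367.6, 157.0]
tcp_rot: [-3.141, -0.001, 1.03]
contact_force: [0.5, -0.3, 3.4]
grasp_force: 60.8
[ 0.04147137 -0.07476497 -0.0009323 ]
```

Key on the floor, home. Continuing the turn.

```bash
python3 -m handwheel '0 0 0.1 0 0.1 0 0; 0 0 0.1 0 0.1 0 0; 0 0 0.1 0 0.1 0 0;0 0 0.1 0 0.1 0 0; 0 0 0 0 0 0 0'|grep -E 'pos|rot|force'
python3 -c "
from rig import r;print(r.sense()['wrist_torque'])"
python3 -m handwheel '0 0 0.1 0 0.1 0 0; 0 0 0.1 0 0.1 0 0; 0 0 0.1 0 0.1 0 0;0 0 0.1 0 0.1 0 0; 0 0 0 0 0 0 0'|grep -E 'pos|rot|force'
python3 -c "
from rig import r;print(r.sense()['wrist_torque'])"
python3 -m handwheel '0 0 0.1 0 0.1 0 0; 0 0 0.1 0 0.1 0 0; 0 0 0.08 0 0 0 0;0 0 0 0 0 0 0'|grep -E 'pos|rot|force'
python3 -c "
from rig import r;print(r.sense()['wrist_torque'],r.sense()['qpos'])"
```

```text
eef_pos: [562.0, 367.2, 157.0]
tcp_rot: [-3.141, -0.001, 0.634]
contact_force: [2.7, -0.8, 3.2]
grasp_force: 60.8
[-0.21430611 -0.42156275  0.0308453 ]
eef_pos: [562.3, 366.5, 157.0]
tcp_rot: [-3.141, -0.001, 0.236]
contact_force: [3.2, -2.2, 3.7]
grasp_force: 60.9
[-0.6459169  -0.62552682  0.12506321]
eef_pos: [562.3, 366.0, 157.0]
tcp_rot: [-3.141, -0.0, -0.042]
contact_force: [3.8, -4.6, 4.8]
grasp_force: 61.0
[-0.97721346 -0.67859446  0.08360591] [ 5.74861052e-01  5.18029659e-01  1.60700685e+00 -9.43365410e-05
  1.01615039e+00  2.18760588e+00]
```

```bash
python3 -m handwheel '0 0 0.05 0.4 0.5 0 0; 0 0 0.04 0 0 0 0; 0 0 0 0 0 0 0; 0 0 0 0 0 0 0'|grep -E 'clock|pos|rot|force'
python3 - <<'E'
from crop import *
print(r.sense()['wrist_torque'])
for n in("scene",): np.save("pics/end.npy",cams.grab_frame(n))
E
```

```text
clock: 31.58
eef_pos: [562.4, 365.7, 156.9]
tcp_rot: [-3.141, 0.0, -0.129]
contact_force: [2.4, -4.9, 5.7]
grasp_force: 61.2
[-0.96000627 -0.46344359  0.06148526]
```

```bash
python3 -m handwheel '0 0 0 0 0.4 0 0; 0 0 0 0 0 0 0; 0 0 0 0 0 0 0; 0 0 0 0 0 0 0'|grep -E 'clock|pos|rot|force'
python3 -c "
from rig import r;print(r.sense()['wrist_torque']);print(r.sign_off())"
```

```text
clock: 31.97
eef_pos: [562.4, 365.7, 157.0]
tcp_rot: [-3.141, 0.0, -0.131]
contact_force: [4.1, -3.5, 5.4]
grasp_force: 61.2
[-0.76773547 -0.5714152   0.12362996]
the job is handed in; nothing more can be done
None
```

I've handed the job in at about 32 s: the box stands in the bracket's tray, and the key is fully down in the lock, turned about a quarter clockwise and still gripped. The plug's angle was inferred from the tool's 1.57 rad turn less the play (about 1.4 rad), and the hand-in returned no verdict.

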